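# Switch the seesaw gate and feed the peg heads down the other chute

## Task

The yellow seesaw gate now leads to one of the two chutes; the next two turned peg heads belong in the other one. Press the raised end of the gate down so that it rocks over its pivot and stays over, then push both peg heads along the walnut groove and off its far end, so that they roll over the gate and into that other chute. Only press and push with the fingertips: do not pinch, lift or carry the peg heads, and leave the other things on the bench where they are.

Things in the scene. Friction and masses are not known exactly. Their poses are not given: they have to be found in the camera images.
- feeder: fixed feeder standing on the bench; origin at bench height under the middle of the gate's pivot; x axis roughly away from the robot, y to its left along the gate, z up. A walnut holder 60 mm wide (x -150 to -42 mm) carries the groove. A cast iron C-clamp grips the holder lower down: it reaches to x = -194 mm, y from -54 to 135 mm, top at z = 85 mm
- gate (a joint): tilt of the yellow seesaw gate about the feeder's x axis, -0.3 to 0.3 rad: positive = left (+y) end up, right end down (feeds the right chute); negative = left end down. Its axis lies 92 mm above the bench. It rests at one stop or the other; the weight above holds it there; about 1 N down on the raised end, 100 mm from the pivot, tips it, and past level it falls over by itself and stays
- groove_mouth (a point): middle of the far end of the groove's floor (feeder x = -42 mm), 116 mm above the bench, where the heads drop 16 mm onto the gate's deck. The groove is level and straight, 42 mm wide between low walls 8 mm high (tops 124 mm above the bench), open at both ends
- head1_center (a point): centre of the turned wooden peg head nearer the gate: a waxed, slippery ball 36 mm across, about 22 g, resting in the groove; it rolls when pushed and soon stops
- head2_center (a point): centre of the second, identical peg head, waiting behind the first in the groove on the robot's side
- head1: the first peg head (ball); its origin lies on its skin and turns with it, so use its centre point
- head2: the second peg head (ball), likewise
- spokeshave: small brass spokeshave, 214 mm long over its two handles (its y axis), 30 mm wide, 24 mm high; loose, a bystander
- bone_bridge: tan bone crescent bridge, about 95 mm long, 12 mm high; loose, a bystander
- bowl: chipped blue ceramic bowl of wood offcuts, 124 mm across, about 60 mm high; loose, a bystander
- wax_jar: amber glass wax jar, 60 mm across, 60 mm high; loose, a bystander
- mallet: hammer with a wooden head, lying along its x axis; loose, a bystander
- peg: finished dark wooden krar peg, 100 mm long, 26 mm head, lying along its x axis; loose, a bystander
- gate_left (a point): point on the top of the gate's deck near its left end, 100 mm from the pivot, midway in width; moves with the gate (70 mm above the bench when down, 129 mm when up). The deck is 240 mm long (y) and 70 mm wide between a 6 mm high near rail and a 24 mm high far rail
- gate_right (a point): the same point near the right end of the gate's deck
- gate_weight (a point): centre of the 42 mm dark steel ball on a rod, 85 mm above the gate's axis and 74 mm beyond its middle (+x): the gate's over-centre weight, top about 200 mm above the bench; swings with the gate
- groove_back (a point): middle of the groove floor's near end, on the robot's side (feeder x = -150 mm), 116 mm above the bench
- chute_left (a point): middle of the mouth of the left (+y) light wooden chute, level with its wall tops, 84 mm above the bench: an open-topped trough 84 mm wide inside, about 110 mm long (y), 170 mm out from the pivot, its floor sloping down outwards to an end wall
- chute_right (a point): middle of the mouth of the right (-y) light wooden chute, level with its wall tops, 84 mm above the bench: an open-topped trough 84 mm wide inside, about 110 mm long (y), 170 mm out from the pivot, its floor sloping down outwards to an end wall

How it is judged:
By the outcome, as a careful person would: the job done as asked, in the order asked, and still so for the second after the job is handed in, with the robot touching nothing.
It also fails if it takes over 42 s, if anything falls off the work surface, if the arm or the gripper's body presses on something with over 40 N, if the wrist force passes 120 N, or if a joint passes its speed limit or range.

## Robot

A 7-joint arm with a two-finger parallel gripper is mounted at the origin on the work surface. World frame = base frame: x ahead of the robot, y to its left, z up, the work surface at z = 0. Lengths are in m, angles in degrees, forces in N, time in s.
With the tool pointing down it reaches from about 0.425 to 0.875 m from the base axis. Payload 4.7 kg.
Tool frame: the origin (TCP) lies midway between the tips of the shut fingers; the grasp point (between the pads) lies env.grip_point_offset behind it (env.grip_point_offset is the distance from the TCP to the grasp point, in m); z points along the fingers, y is the line along which they close (so a half turn about z gives the same grasp; the last joint's range is limited). The gripper opens to 87 mm and grips with 3 to 60 N. Pads are 19 mm wide; open, the fingers measure 117 mm over their backs; the gripper's body (75 mm by 190 mm) begins 51 mm behind the grasp point.
Start: joints at [0.808, 18.392, -4.016, 83.108, 1.295, 78.541, -3.26], TCP at [0.65, -0, 0.223] pointing down, gripper open.
Joint ranges: [-163.93, 163.93], [-17.29, 119.83], [-79.2, 71.16], [3.27, 140.29], [-89.18, 269.18], [5.43, 117.66], [-154.24, 154.24]. Speed limits (degrees/s): [147.25, 147.25, 180, 180, 180, 180, 180].

## Interface

Orientations are given as [roll, pitch, yaw] about the fixed x, y, z axes, in that order (R = Rz(yaw) Ry(pitch) Rx(roll)).
In Python, from cell import env gives the robot as it stands.
- The arm moves only by the shell command python3 -m creep 'ROWS' [FORCE]. ROWS is a JSON object of lists of equal length, an entry for each row: "translation": the shift along the tool's x, y, z in units of 0.08 m (1.0 is 0.08 m), a list of three; "turn": the turn, a rotation vector about the tool's x, y, z in units of 180 degrees (1.0 is 180 degrees), a list of three; "grip": the opening, from 0 (shut) to 1 (fully open). In form: {"translation": [[x, y, z], ...], "turn": [[ax, ay, az], ...], "grip": [grip, ...]}. A call has 1 to 5 rows; each row shifts and turns the commanded pose from where the row before left it, along the tool's axes as they then stand; what a row does not reach is not made up. A row lasts 1/8 s, in which the tool goes at most 62.5 mm and 10.7 degrees, less where a joint would pass 70% of its speed; a pose out of reach is approached as far as the arm can. A call with a number of a shift or a turn outside -1 to 1 is refused whole. A call with a gripper value outside its range is refused whole. The fingers move at their own pace and stop on an object; FORCE is the grip in N (left out, the last holds). Time passes only in rows, so rows that do not move let the fingers close. It gives the time, the measured TCP pose, the force, the opening and the grip force at its end, in the units of the state.
- env.get_obs(): the state, without advancing time (a new reading comes with each control period).
- env.read_camera(name): name is "scene" or "side" or "wrist"; returns a dict with "frame" (384x512x3 uint8, red, green, blue), "z_map" (384x512 float32, m along the optical axis (not along the pixel's ray), 0 where there is no reading), "K" (3x3 intrinsics, pixels), "D" ([k1, k2, p1, p2, k3] as OpenCV has them; the pictures are not rectified), "rvec" (rotation vector, rad) and "tvec" (3), from world to camera coordinates, as OpenCV has them. Camera axes: x right, y down, z forward; pixel columns grow to the right and rows downward; lengths in m; the calibration is good to about 2 mm. A picture is of the moment at which its call begins.
- env.sign_off(): hands the job in; it is judged then, once.
The state is a dict: "time_s": time; "qpos": joint angles; "joint_velocities": joint speeds; "effort": joint torques, N m; "tool_pos": TCP position; "tool_rot": TCP orientation; "force": force on the tool from outside, world axes, zero at the start; "wrist_torque": the same for the moment, N m; "grip_width": finger opening in m; "grasp_force": force on a finger pad.
Only numpy, scipy, OpenCV 4.12 (cv2) and the standard library are available. Lean on these libraries where they do the work, as an engineer would, in place of code of your own. Each camera call takes 0.05 s, during which the arm holds its last target. There are 200 camera calls.

## Working session

There is one attempt and no reset: what is moved stays moved. The work goes in short steps, Python scripts to look and compute and a shell command to move; the robot and the scene stay as the last step left them, time stands still between calls to the robot, and variables do not carry over. Pictures are saved under pics/ and viewed, at most 10 in all, crops included, and the job is handed in when it is done.

```bash
mkdir -p pics; ls
cat > h.py <<'E'
import numpy as np,cv2
from cell import env
def cam(n):
    c=env.read_camera(n); c['R']=cv2.Rodrigues(np.array(c['rvec'],float))[0]; c['t']=np.array(c['tvec'],float).ravel(); return c
def cloud(c):
    h,w=c['z_map'].shape
    u,v=np.meshgrid(np.arange(w),np.arange(h))
    p=cv2.undistortPoints(np.stack([u,v],-1).reshape(-1,1,2).astype(float),np.array(c['K'],float),np.array(c['D'],float)).reshape(h,w,2)
    z=c['z_map'].astype(float)
    P=np.dstack([p[...,0]*z,p[...,1]*z,z])
    W=(P-c['t'])@c['R']
    W[z==0]=np.nan
    return W
def save(c,f): cv2.imwrite('pics/'+f,cv2.cvtColor(c['frame'],cv2.COLOR_RGB2BGR))
E
python3 - <<'E'
from h import *
a=cam('scene');b=cam('side')
f=np.hstack([a['frame'],b['frame']])
cv2.imwrite('pics/a.png',cv2.resize(a['frame'][...,::-1],(800,600)))
cv2.imwrite('pics/b.png',cv2.resize(b['frame'][...,::-1],(800,600)))
np.savez('a.npz',W=cloud(a),f=a['frame']);np.savez('b.npz',W=cloud(b),f=b['frame'])
print(env.get_obs(),env.grip_point_offset)
E
```

```text
pics
{'time_s': 0.1, 'qpos': array([ 0.80802783, 18.43808094, -4.01636353, 83.16764139,  1.29578067,
       78.53983681, -3.25967487]), 'joint_velocities': array([-5.86650864e-02, -1.33183655e-01,  3.70336931e-05, -1.19883848e-01,
       -2.67321147e-02, -1.81951282e-03, -5.37118242e-02]), 'effort': array([ 1.37795760e-04, -4.92569017e+01, -4.06077392e-01, -3.13399816e+01,
       -6.42974046e-02,  3.95253638e-02,  6.49213871e-05]), 'tool_pos': array([ 6.49511785e-01, -4.67138260e-05,  2.21536315e-01]), 'tool_rot': array([-1.79899718e+02,  5.84302910e-03,  9.00028365e+01]), 'force': array([-0.01926663,  0.32434376,  0.46497612]), 'wrist_torque': array([-0.01187253,  0.02344298, -0.05391489]), 'grasp_force': 0.0, 'grip_width': 0.08717913908592788} 0.0187
```

View pics/a.png

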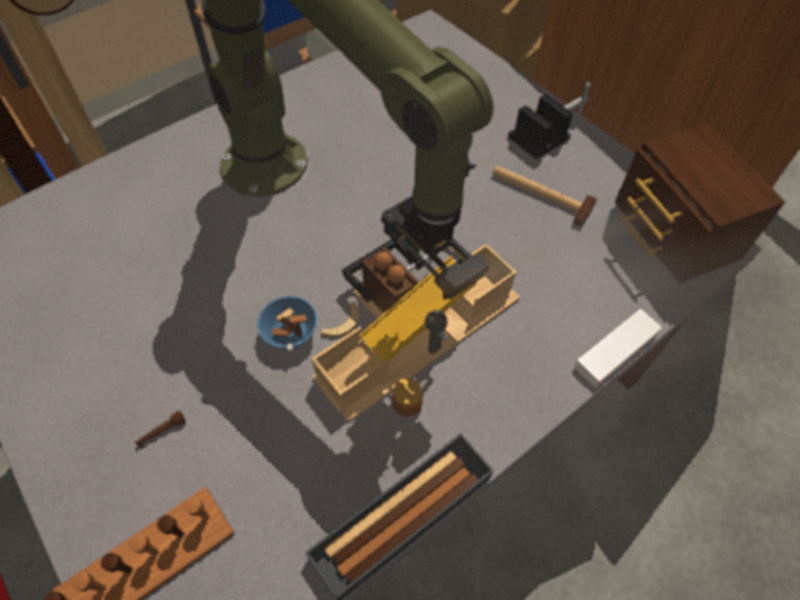

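View pics/b.png

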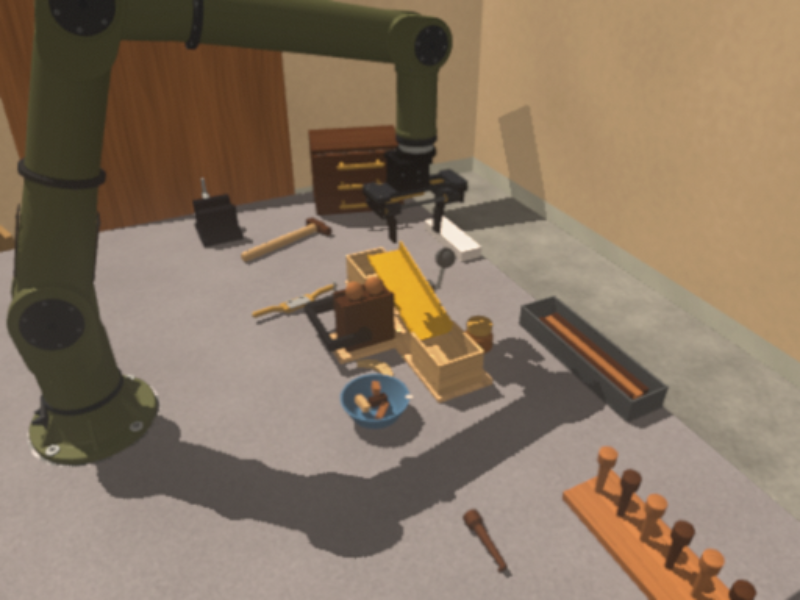

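The gate (yellow; side view from (385,250) high to (435,330) low) appears to have its far end raised. The two heads are at (385,260) and (397,275) in the scene view, and at (355,288) and (373,286) in the side view. Next I'll measure these.

Run:
```python
from h import *
Y=[];B=[]
for n in 'ab':
    d=np.load(n+'.npz');W=d['W'];hsv=cv2.cvtColor(d['f'],cv2.COLOR_RGB2HSV)
    reg=(W[...,0]>.4)&(W[...,0]<.95)&(abs(W[...,1])<.35)
    y=cv2.inRange(hsv,(19,190,100),(30,255,255))>0
    m=y&reg&(W[...,2]>.05)&(W[...,2]<.19)
    n8,l,s,_=cv2.connectedComponentsWithStats(m.astype(np.uint8)); m=l==1+np.argmax(s[1:,4])
    P=W[m];Y.append(P);print(n,'yellow',len(P),P.min(0),P.max(0))
    # heads: points above groove
    m=reg&(W[...,2]>.128)&(W[...,2]<.156)&(hsv[...,0]<16)&(hsv[...,1]>90)
    n8,l,s,_=cv2.connectedComponentsWithStats(m.astype(np.uint8))
    for i in range(1,n8):
        if s[i,4]>15: print('head?',s[i],W[l==i].mean(0),W[l==i].min(0),W[l==i].max(0))
    m=reg&(W[...,2]>.095)&(W[...,2]<.156)&(hsv[...,0]<16)&(hsv[...,1]>90)
    B.append(W[m])
    # steel ball
    m=reg&(W[...,2]>.14)&(W[...,2]<.205)&(hsv[...,2]<90)&(W[...,0]>.68)
    n8,l,s,_=cv2.connectedComponentsWithStats(m.astype(np.uint8))
    for i in range(1,n8):
        if s[i,4]>15: print('ball?',s[i],W[l==i].mean(0),W[l==i].max(0))
P=np.vstack(Y)
r=cv2.minAreaRect(P[:,:2].astype(np.float32));print(r)
for Pn in Y:
  # plane fit by RANSACish: median iteratively
  A=np.c_[Pn[:,:2],np.ones(len(Pn))];k=np.ones(len(Pn),bool)
  for _ in range(8):
    c=np.linalg.lstsq(A[k],Pn[k,2],rcond=None)[0];e=abs(A@c-Pn[:,2]);k=e<max(.003,np.median(e))
  print('plane',c,k.sum(),cv2.minAreaRect(Pn[k][:,:2].astype(np.float32)))
# chute: wood tops z 0.084
for n in 'ab':
    d=np.load(n+'.npz');W=d['W'];hsv=cv2.cvtColor(d['f'],cv2.COLOR_RGB2HSV)
    m=(abs(W[...,2]-.084)<.004)&(W[...,0]>.5)&(W[...,0]<.95)&(abs(W[...,1])<.4)&(hsv[...,0]>10)&(hsv[...,0]<24)&(hsv[...,1]<190)&(hsv[...,2]>90)
    print('chute',n,m.sum(),cv2.minAreaRect(W[m][:,:2].astype(np.float32)))
```

```text
a yellow 876 [ 0.59302495 -0.12168516  0.06189187] [0.670089   0.04807392 0.13988278]
head? [239 161  21  20 209] [ 0.54097719 -0.00696949  0.14521774] [ 0.50115507 -0.02249247  0.12843409] [0.5748164  0.02075062 0.15551341]
ball? [272 199  14  14 155] [ 0.71004227 -0.0339226   0.1868019 ] [ 0.7247321  -0.01346463  0.19724202]
b yellow 1272 [ 0.58877114 -0.1225121   0.0626102 ] [0.66742095 0.11158287 0.15133911]
head? [233 177  12  11  96] [ 0.552455   -0.01194529  0.14214939] [ 0.53832764 -0.02302508  0.12861484] [0.57034421 0.00622757 0.15490872]
head? [221 180  11  11  96] [ 0.51061409 -0.01318468  0.14264211] [ 0.49646292 -0.02318281  0.12949763] [0.5286622  0.00504101 0.15429805]
ball? [280 159  11  13 105] [ 0.69774939 -0.04100324  0.1810423 ] [ 0.71602222 -0.02870198  0.19643581]
((0.6294813752174377, -0.0054167285561561584), (0.0807277262210846, 0.2341359257698059), 0.22155405580997467)
plane [0.00931208 0.30687479 0.09661642] 659 ((0.6319360733032227, -0.03487476706504822), (0.1659853458404541, 0.07309137284755707), 88.46224212646484)
plane [-0.00691146  0.30647379  0.10646452] 935 ((0.6288537383079529, -0.00758814811706543), (0.07573960721492767, 0.22972193360328674), 0.5332027077674866)
chute a 388 ((0.6300773620605469, -0.0028365254402160645), (0.09655171632766724, 0.450173556804657), 0.3540577292442322)
chute b 293 ((0.5956945419311523, -0.003693416714668274), (0.16110210120677948, 0.45351940393447876), 0.33275339007377625)
```

The feeder is at about (0.63, -0.004) with yaw near 0. The left end of the gate is up. The heads sit at x of about 0.553 and 0.511, y of about -0.005. These match the given sizes. I'll move over the gate's left end with the fingers shut.

```bash
python3 -m creep '{"translation":[[0.42,-0.08,0],[0.42,-0.08,0],[0.42,-0.08,0.2],[0,0,0.3],[0,0,0]],"turn":[[0,0,0],[0,0,0],[0,0,0],[0,0,0],[0,0,0]],"grip":[0,0,0,0,0]}'
```

```text
time_s: 0.72
tool_pos: [0.629, 0.1006, 0.18]
tool_rot: [-179.7, 0.1, 90.0]
force: [0.4, -0.5, 0.4]
grip_width: 0.0449
grasp_force: 0.0
```

```bash
python3 -m creep '{"translation":[[0,0,0.25],[0,0,0.25],[0,0,0.25],[0,0,0.2],[0,0,0.2]],"turn":[[0,0,0],[0,0,0],[0,0,0],[0,0,0],[0,0,0]],"grip":[0,0,0,0,0]}'
```

```text
time_s: 1.35
tool_pos: [0.6307, 0.1006, 0.0893]
tool_rot: [-180.0, 0.0, 90.0]
force: [0.0, -0.1, -1.0]
grip_width: 0.0019
grasp_force: 0.0
```

```bash
python3 -m creep '{"translation":[[0,0,0.05],[0,0,-0.4],[0,0,-0.6],[0,0,-0.6],[0,0,0]],"turn":[[0,0,0],[0,0,0],[0,0,0],[0,0,0],[0,0,0]],"grip":[0,0,0,0,0]}'
python3 - <<'E'
from h import *
b=cam('side')
cv2.imwrite('pics/c.png',cv2.resize(b['frame'][140:280,170:350][...,::-1],(720,560)))
E
```

```text
time_s: 1.98
tool_pos: [0.6339, 0.1015, 0.2206]
tool_rot: [179.4, -0.1, 90.0]
force: [-0.6, -0.2, 0.5]
grip_width: 0.0005
grasp_force: 0.0
```

View pics/c.png

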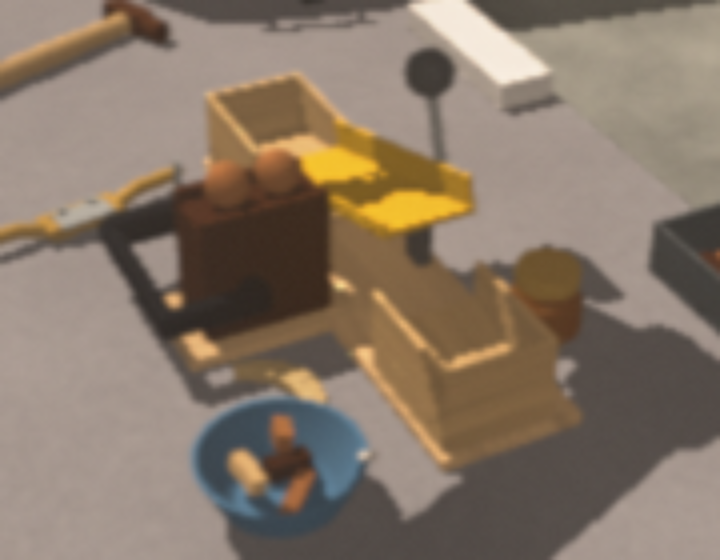

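The gate has tipped: the right end is up at crop (440,205) and the left end is down into the left chute. Both heads are still in the groove at (228,185) and (277,170).

```bash
python3 -m creep '{"translation":[[-0.33,-0.54,0],[-0.33,-0.54,0],[-0.33,-0.54,0],[-0.33,-0.54,0],[0,0,0]],"turn":[[0,0,0],[0,0,0],[0,0,0],[0,0,0],[0,0,0.055]],"grip":[0,0,0,0,0]}'
python3 -m creep '{"translation":[[0,0,0],[0,0,0],[0,0,0],[0,0,0],[0,0,0]],"turn":[[0,0,0.055],[0,0,0.055],[0,0,0.055],[0,0,0.055],[0,0,0.055]],"grip":[0,0,0,0,0]}'
python3 -m creep '{"translation":[[0,0,0],[0,0,0],[0,0,0],[0,0,0]],"turn":[[0,0,0.055],[0,0,0.055],[0,0,0.06],[0,0,0]],"grip":[0,0,0,0]}'
python3 - <<'E'
from h import *
w=cam('wrist');cv2.imwrite('pics/d.png',w['frame'][...,::-1])
W=cloud(w);hsv=cv2.cvtColor(w['frame'],cv2.COLOR_RGB2HSV)
m=(W[...,2]>.129)&(W[...,2]<.16)&(hsv[...,0]<18)&(hsv[...,1]>80)&(W[...,0]<.62)&(W[...,0]>.47)
n8,l,s,_=cv2.connectedComponentsWithStats(m.astype(np.uint8))
for i in range(1,n8):
    if s[i,4]>40: print(s[i],W[l==i].mean(0),W[l==i].min(0),W[l==i].max(0))
o=env.get_obs();print(o['tool_pos'],o['tool_rot'],o['qpos'])
E
```

```text
time_s: 2.65
tool_pos: [0.4546, -0.0073, 0.2132]
tool_rot: [-179.9, 0.1, 79.6]
force: [1.4, 0.4, 0.9]
grip_width: 0.0005
grasp_force: 0.0
time_s: 3.28
tool_pos: [0.4572, -0.0049, 0.2131]
tool_rot: [-179.9, 0.1, 30.3]
force: [-0.7, -0.5, -0.6]
grip_width: 0.0008
grasp_force: 0.0
time_s: 3.78
tool_pos: [0.4573, -0.0049, 0.2134]
tool_rot: [180.0, 0.1, 0.2]
force: [0.3, 0.8, 0.6]
grip_width: 0.0008
grasp_force: 0.0
[ 227   57   44   46 1595] [ 0.55598236 -0.0041277   0.14607917] [ 0.53942043 -0.02168549  0.13316447] [0.57305698 0.01324936 0.15360704]
[ 229  111   42   43 1395] [ 0.51593811 -0.00478615  0.14587744] [ 0.49739283 -0.02263172  0.13257212] [0.53226456 0.01249877 0.15274122]
[ 0.4574415  -0.00488688  0.21358551] [1.79997159e+02 9.24645564e-02 2.59034135e-01] [  4.90947011  -4.44066948  -7.22390668 109.51317586  -0.57802773
  74.98562544 -91.8832919 ]
```

View pics/d.png

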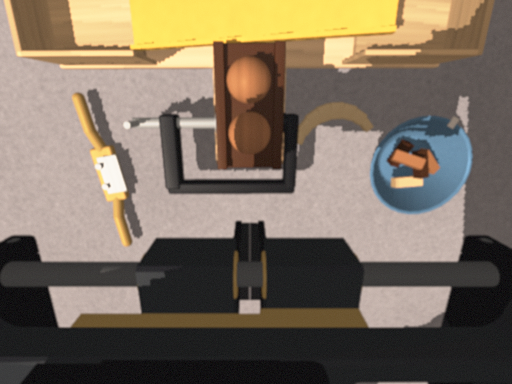

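The wrist view shows the heads at (248,80) and (249,132), lined up with the fingers at (250,270). They measure (0.556,-0.004) and (0.515,-0.005). I'll descend behind them.

```bash
python3 -m creep '{"translation":[[0,0,0.35],[0,0,0.35],[0,0,0.2],[0,0,0.13],[0,0,0]],"turn":[[0,0,0],[0,0,0],[0,0,0],[0,0,0],[0,0,0]],"grip":[0,0,0,0,0]}'
```

```text
time_s: 4.45
tool_pos: [0.4578, -0.0048, 0.1318]
tool_rot: [180.0, 0.0, 0.1]
force: [-0.1, -0.1, 1.1]
grip_width: 0.0007
grasp_force: 0.0
```

```bash
python3 -m creep '{"translation":[[0.15,0,0.04],[0.1,0,0],[0.08,0,0],[0.08,0,0],[0.08,0,0]],"turn":[[0,0,0],[0,0,0],[0,0,0],[0,0,0],[0,0,0]],"grip":[0,0,0,0,0]}'
python3 -m creep '{"translation":[[0.08,0,0],[0.08,0,0],[0.08,0,0],[0.08,0,0],[0,0,0]],"turn":[[0,0,0],[0,0,0],[0,0,0],[0,0,0],[0,0,0]],"grip":[0,0,0,0,0]}'
python3 - <<'E'
from h import *
b=cam('side')
cv2.imwrite('pics/e.png',cv2.resize(b['frame'][140:280,170:350][...,::-1],(720,560)))
E
```

```text
time_s: 5.08
tool_pos: [0.4977, -0.0048, 0.129]
tool_rot: [180.0, -0.0, 0.1]
force: [0.3, -0.0, 0.1]
grip_width: 0.0001
grasp_force: 0.0
time_s: 5.7
tool_pos: [0.5232, -0.0047, 0.1289]
tool_rot: [-180.0, -0.0, 0.1]
force: [0.3, -0.4, 0.0]
grip_width: 0.0003
grasp_force: 0.0
```

View pics/e.png

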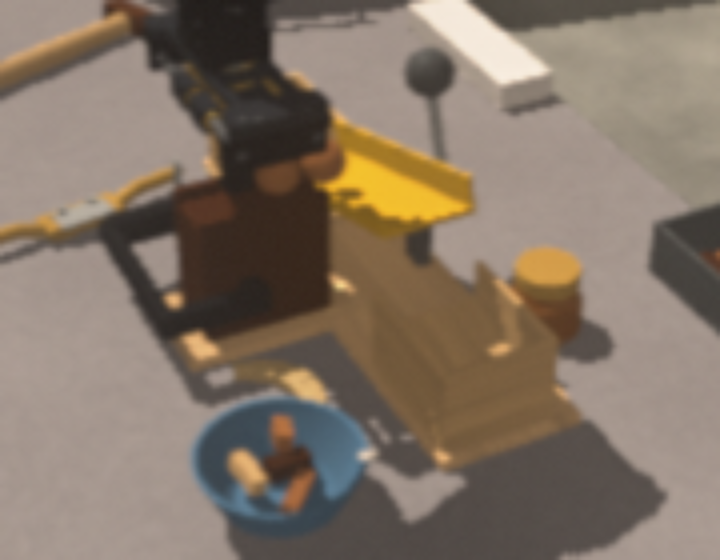

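Head 1 is at the lip, crop (322,160), with head 2 behind it at (278,178). I'll push on.

```bash
python3 -m creep '{"translation":[[0.1,0,0],[0.1,0,0],[0,0,0],[0,0,0],[0,0,0]],"turn":[[0,0,0],[0,0,0],[0,0,0],[0,0,0],[0,0,0]],"grip":[0,0,0,0,0]}'
python3 -m creep '{"translation":[[0.08,0,0],[0.1,0,0],[0.1,0,0],[0.1,0,0],[0.1,0,0]],"turn":[[0,0,0],[0,0,0],[0,0,0],[0,0,0],[0,0,0]],"grip":[0,0,0,0,0]}'
python3 -m creep '{"translation":[[0.1,0,0],[0.05,0,0],[0,0,0],[0,0,0],[0,0,0]],"turn":[[0,0,0],[0,0,0],[0,0,0],[0,0,0],[0,0,0]],"grip":[0,0,0,0,0]}'
python3 - <<'E'
from h import *
b=cam('side')
cv2.imwrite('pics/f.png',cv2.resize(b['frame'][140:280,170:350][...,::-1],(720,560)))
E
```

```text
time_s: 6.38
tool_pos: [0.5386, -0.0048, 0.1289]
tool_rot: [180.0, 0.0, 0.1]
force: [0.6, 0.1, 0.5]
grip_width: 0.0001
grasp_force: 0.0
time_s: 7.0
tool_pos: [0.5779, -0.0047, 0.1289]
tool_rot: [180.0, -0.0, 0.1]
force: [0.4, 0.6, 0.3]
grip_width: 0.0004
grasp_force: 0.0
time_s: 7.62
tool_pos: [0.589, -0.0047, 0.129]
tool_rot: [180.0, -0.0, 0.1]
force: [0.4, -0.0, 0.2]
grip_width: 0.0004
grasp_force: 0.0
```

View pics/f.png

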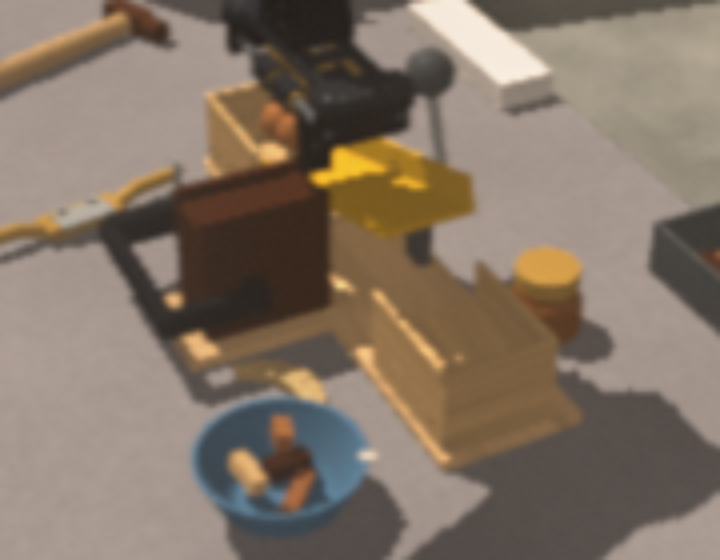

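Both heads are visible in the left chute at crop (272,115) and (288,122). I'll back the tool away and check.

```bash
python3 -m creep '{"translation":[[-0.3,0,0],[-0.3,0,-0.3],[-0.4,0,-0.5],[-0.4,0,-0.3],[0,0,0]],"turn":[[0,0,0],[0,0,0],[0,0,0],[0,0,0],[0,0,0]],"grip":[0,0,0,0,0]}'
python3 - <<'E'
from h import *
a=cam('scene');b=cam('side')
cv2.imwrite('pics/g.png',np.hstack([cv2.resize(x['frame'][r:r+140,c:c+180][...,::-1],(400,311)) for x,r,c in((a,140,170),(b,140,170))]))
E
```

```text
time_s: 8.3
tool_pos: [0.4772, -0.0048, 0.2196]
tool_rot: [180.0, -0.3, 0.1]
force: [-0.0, 0.2, -0.1]
grip_width: 0.0008
grasp_force: 0.0
```

View pics/g.png

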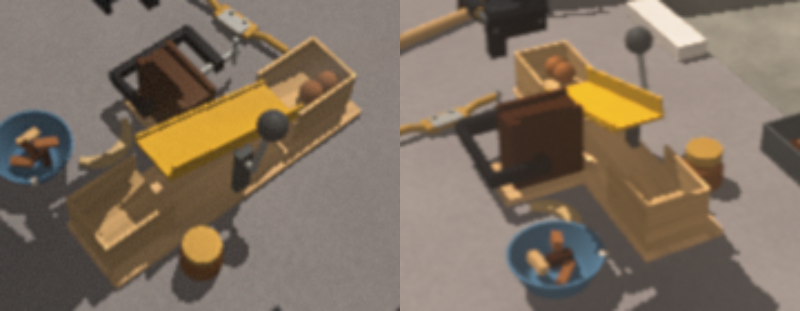

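Both heads lie in the left chute, at (312,90) and (325,80) in the scene half. The gate is still over, and the robot is clear of everything.

```bash
python3 -m creep '{"translation":[[0,0,0],[0,0,0],[0,0,0],[0,0,0]],"turn":[[0,0,0],[0,0,0],[0,0,0],[0,0,0]],"grip":[0,0,0,0]}'; python3 -c "
from cell import env
print(env.sign_off())"
```

```text
time_s: 8.9
tool_pos: [0.4773, -0.0048, 0.2166]
tool_rot: [-180.0, 0.0, 0.1]
force: [-0.2, 0.3, -0.5]
grip_width: 0.0002
grasp_force: 0.0
the job is handed in; nothing more can be done
None
```

The gate is tipped over to the left and stayed there, both peg heads rolled into the left chute, and I handed the job in at 8.9 s with the robot clear of everything.

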